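# Reload the ratcheting spice-jar rack

### The job

The freshly filled spice jars on the chopping board have to go back into their rack, held so tight that they cannot rattle in the larder drawer. Throw the pawl's ball lever over so that the leg is clear of the teeth and slide the follower fully back, and move the end stop out from its near to its far setting: press its spring button flush and slide the sleeve until the button snaps out through the other hole. Stand every jar upright in the rack between follower and stop; then, with the pawl thrown back onto its teeth, push the follower up hard enough that the row is tight against the stop and the sprung pad stays squeezed when you let go, held by the ratchet; leave the other things on the worktop where they are.

Things in the scene. Friction and masses are not known exactly. Their poses are not given: they have to be found in the camera images.
- rack: the rack, fixed to the worktop, yaw within 10 degrees of 0: beech base 178 x 400 x 12 mm (rack x -80 to +98). Origin at the centre of its underside; x across the rack, away from the robot; y along it, from the follower's end to the stop's end; z up. In front (x -72 to -60 mm) lies a toothed bar, teeth 8 mm apart; behind, a square tube along y at x = 78, z = 46 mm carries the end stop's sleeve
- lane (a point): point on the rack's base at rack x = 0, y = 0, z = 12 mm, axes as the rack's: here the jars stand in one row along y, between two side rails (lane 54 mm wide, rails 4 mm thick with tops at z = 28 mm) and between pad_face and stop_face
- follower (a joint): slide of the follower along the rack's +y, m: 0 fully back, to 0.146 toward the stop. Friction 4 N, 10 N at 50 mm/s. With the pawl on the teeth it moves only toward the stop and is blocked backward; with the pawl thrown over it moves both ways. A grey block 50 mm wide across the lane, 26 mm long, 56 mm high, with a grip tab on top and a low foot behind
- follower_grip (a point): point to grip the follower, inside its upright tab at rack x = 0, y = -114 mm + joint follower, z = 80 mm. The tab is 16 mm thick along rack x, 26 mm long along y and reaches from z = 56 (top of the block) to 92 mm: grip it across x with the fingertips above z = 57 mm
- pawl (a joint): hinge of the throw-over pawl at the follower's front side, rad: 0 to 0.25 with the leg on the teeth (ball lever leaning 30 degrees back, away from the stop), 1.05 thrown over (lever leaning 30 degrees toward the stop, leg in the air). The weight of its ball lets it fall to whichever side of upright (0.52) it leans and keeps it there; under 1 N on the ball moves it
- pawl_ball (a point): centre of the steel ball, 18 mm across, on the pawl's lever, 42 mm from the pivot (axis along rack x at x = -66, y = -153 mm + joint follower, z = 47 mm): 84 mm above the worktop when leaning either way, 89 mm upright. Pushed along rack y past upright it falls over by itself; pushed on against its end it drags the follower along
- pad (a joint): how far the sprung pad on the follower's face is squeezed in, m: 0 free, 0.0155 fully in; spring 5 N to 13 N. When the follower is let go it drops back up to 11 mm until the pawl catches a tooth and the pad comes out by as much, so push until the pad is fully in
- pad_face (a point): centre of the pad's face that meets the jars, 35 mm above the worktop, at rack y = -85 mm + joint follower - joint pad. The pad is 44 mm wide, z = 18 to 52 mm
- stop (a joint): slide of the end stop with its sleeve along the rack's +y, m: 0 in the near setting (as found; the lane is then too short for the jars), 0.128 in the far setting, end of travel 0.1305. The spring button locks it in both, with 1 mm of play. Friction 1.5 N; the first 4 mm out of a hole need about 10 N with the button pressed flush
- stop_face (a point): centre of the end stop's face that meets the jars, 35 mm above the worktop, at rack y = 49 mm + joint stop. The stop's plate (46 mm wide, 8 mm thick, z = 16 to 54 mm) hangs on an arm from the sleeve
- stop_grip (a point): point to grip the sleeve, 4 mm above its axis, level with the hole that the button fills in the near setting: rack x = 78, y = 25 mm + joint stop, z = 50 mm. Sleeve: square aluminium tube 24 x 24 mm (z 34 to 58), y = -121 to +57 mm + joint stop. Gripped here across rack x, one finger presses the button flush and the sleeve can be slid. Its other hole is 128 mm back, at y = -103 mm + joint stop
- button (a joint): how far the spring button is pressed in, m: 0 standing out 5 mm from the sleeve's front face, 0.005 flush, 0.007 when under the wall between the holes; spring 2.5 to 4.5 N. Pressed flush, its domed head is driven under the wall as the sleeve is moved; it snaps out by itself when the other hole arrives
- button_top (a point): tip of the domed steel button, 10 mm across. The button belongs to the fixed tube (rack y = 25, z = 46 mm) and stands out along rack -x through a hole in the sleeve's front face, x = 66 mm, the face toward the lane
- board: wooden chopping board, 235 x 360 x 18 mm, fixed, long side about along the robot's x; origin at the centre of its underside. The jars stand on it
- jar_0: squat round glass spice jar with a flat steel screw lid, 46 mm across from foot to lid, 50 mm tall, 0.09 to 0.14 kg, all jars of one size; origin at the centre of its underside, z up. Three to five jars are there; an absent one reads None
- jar_1: squat round glass spice jar with a flat steel screw lid, 46 mm across from foot to lid, 50 mm tall, 0.09 to 0.14 kg, all jars of one size; origin at the centre of its underside, z up. Three to five jars are there; an absent one reads None
- jar_2: squat round glass spice jar with a flat steel screw lid, 46 mm across from foot to lid, 50 mm tall, 0.09 to 0.14 kg, all jars of one size; origin at the centre of its underside, z up. Three to five jars are there; an absent one reads None
- jar_3: squat round glass spice jar with a flat steel screw lid, 46 mm across from foot to lid, 50 mm tall, 0.09 to 0.14 kg, all jars of one size; origin at the centre of its underside, z up. Three to five jars are there; an absent one reads None
- jar_4: squat round glass spice jar with a flat steel screw lid, 46 mm across from foot to lid, 50 mm tall, 0.09 to 0.14 kg, all jars of one size; origin at the centre of its underside, z up. Three to five jars are there; an absent one reads None
- mug: white mug with a band, 92 x 132 x 105 mm, bystander behind the rack; origin at its underside
- onion: onion, 75 mm, bystander
- garlic: garlic bulb, 55 mm, bystander
Not all that is in view belongs to the job. What is shaped like the jar_1 but pink or red is not meant.

How it is judged:
By the outcome, as a careful person would: the job done as asked, in the order asked, and still so for the second after the job is handed in, with the robot touching nothing.
Of jar_0, jar_1, jar_2, jar_3, jar_4 only 3 to 5 are there at a start; the rules pass over those that are not, and their reading is None.
At some moment in a run one of jar_0, jar_1, jar_2, jar_3, jar_4 may be knocked a few centimetres aside while the robot is not near it.
It also fails if it takes over 210 s, if anything falls off the work surface, if the arm or the gripper's body presses on something with over 40 N, if the wrist force passes 120 N, or if a joint passes its speed limit or range.

### The arm

A 6-joint arm with a two-finger parallel gripper is mounted at the origin on a cart in front of the work surface, level with it; the furniture and walls round the work are solid. World frame = base frame: x ahead of the robot, y to its left, z up, the work surface at z = 0. Lengths are in m, angles in rad, forces in N, time in s.
With the tool pointing down it reaches from about 0.35 to 0.85 m from the base axis. Payload 8.1 kg.
Tool frame: the origin (TCP) lies between the finger pads; the fingertips stand ahead of it and the grasp point (between the pads) is the TCP (finger_overhang is the z of the fingertips in the tool frame, in m); z points along the fingers, y is the line along which they close (so a half turn about z gives the same grasp; the last joint's range is limited). The gripper opens to 93 mm and grips with 3 to 60 N. Pads are 15 mm wide; open, the fingers measure 128 mm over their backs; the gripper's body (75 mm by 188 mm) begins 65 mm behind the grasp point.
Start: joints at [1.137, 0.13, 1.488, -0, 1.523, -0.085], TCP at [0.205, 0.564, 0.238] pointing down, gripper open.
Joint ranges: [-2.96, 2.96], [-0.89, 2.26], [0.02, 2.5], [-1.34, 4.48], [0, 2.73], [-2.66, 2.66]. Speed limits (rad/s): [2.39, 2.39, 2.79, 3.14, 3.14, 3.14].

### API

Orientations are given as a unit quaternion [x, y, z, w].
In Python, from workcell import observe, capture, job_done, finger_overhang gives the robot as it stands.
- The arm moves only by the tool servo_tool, never from a script. Its argument "plan" is a list that holds one entry, the list of rows, each a list of 7 numbers: the turn, a rotation vector about the world's x, y, z scaled (see below), then the shift along the world's x, y, z scaled (see below), then the opening, from -1 (shut) to 1 (fully open). In form: [[[rx, ry, rz, x, y, z, hand], ...]]. A call has 1 to 20 rows; each row shifts and turns the commanded pose from where the row before left it; what a row does not reach is not made up. The controller multiplies each number of a shift by 15 cm and each number of a turn by 60 degrees. A row lasts 1/12 s, in which the tool goes at most 41.7 mm and 7.16 degrees, less where a joint would pass 70% of its speed; a pose out of reach is approached as far as the arm can. A call with a number of a shift or a turn outside -1 to 1 is refused whole. A call with a gripper value outside its range is refused whole. The fingers move at their own pace and stop on an object; "newtons" is the grip in N (left out, the last holds). Time passes only in rows, so rows that do not move let the fingers close. It gives the time, the measured TCP pose, the force, the opening and the grip force at its end, in the units of the state.
- observe(): the state, without advancing time (a new reading comes with each control period).
- capture(name): name is "side" or "top"; returns a dict with "img" (480x640x3 uint8, red, green, blue), "intrinsics" (3x3 intrinsics, pixels), "D" ([k1, k2, p1, p2, k3] as OpenCV has them; the pictures are not rectified), "eye" and "orientation" of the camera in the world. Camera axes: x right, y down, z forward; pixel columns grow to the right and rows downward; lengths in m; the calibration is good to about 2 mm. A picture is of the moment at which its call begins. There is no depth.
- job_done(): hands the job in; it is judged then, once.
The state is a dict: "clock": time; "joint_positions": joint angles; "qvel": joint speeds; "effort": joint torques, N m; "ee_pos": TCP position; "tool_rot": TCP orientation; "wrist_force": force on the tool from outside, world axes, zero at the start; "moment": the same for the moment, N m; "gripper_width": opening from 0.0 (shut) to 1.0 (fully open); "finger_force": force on a finger pad.
Only numpy, scipy, OpenCV 4.12 (cv2) and the standard library are available. Lean on these libraries where they do the work, as an engineer would, in place of code of your own. Each camera call takes 0.05 s, during which the arm holds its last target. There are 200 camera calls.

## Working session

There is one attempt and no reset: what is moved stays moved. The work goes in short steps, Python scripts to look and compute and a tool call to move; the robot and the scene stay as the last step left them, time stands still between calls to the robot, and variables do not carry over. Pictures are saved under pics/ and viewed, at most 14 in all, crops included, and the job is handed in when it is done.

Besides the shell and the picture viewer there is one more tool, called after ">>>" in YAML: its name, and indented under it one key for each argument. servo_tool: Moves the arm, as the interface text tells. Its arguments: {"type":"object","properties":{"plan":{"type":"array"},"newtons":{"type":"number"}},"required":["plan"]}

```bash
ls; mkdir -p pics
cat > h.py <<'E'
import numpy as np, cv2
from scipy.spatial.transform import Rotation as R
from workcell import observe, capture, job_done, finger_overhang
def snap(name,fn=None):
    c=capture(name)
    if fn: cv2.imwrite(fn,c["img"][:,:,::-1])
    return c
def rays(c,px):
    px=np.array(px,float).reshape(-1,1,2)
    n=cv2.undistortPoints(px,np.array(c["intrinsics"],float),np.array(c["D"],float))[:,0]
    d=np.c_[n,np.ones(len(n))]@R.from_quat(c["orientation"]).as_matrix().T
    return np.array(c["eye"]),d
def onz(c,px,z):
    e,d=rays(c,px); return e+d*((z-e[2])/d[:,2])[:,None]
def tri(c1,p1,c2,p2):
    (e1,d1),(e2,d2)=rays(c1,[p1]),rays(c2,[p2])
    A=np.c_[d1[0],-d2[0]]; t=np.linalg.lstsq(A,e2-e1,rcond=None)[0]
    a=e1+d1[0]*t[0]; b=e2+d2[0]*t[1]; return (a+b)/2,np.linalg.norm(a-b)
def proj(c,P):
    M=R.from_quat(c["orientation"]).as_matrix().T
    return cv2.projectPoints(np.array(P,float).reshape(-1,3),cv2.Rodrigues(M)[0],-M@np.array(c["eye"]),np.array(c["intrinsics"],float),np.array(c["D"],float))[0][:,0]
E
python3 - <<'E'
from h import *
for n in("top","side"):
    c=snap(n,f"pics/{n}0.png"); print(n,c["eye"],c["orientation"],c["intrinsics"],c["D"])
print(observe(),finger_overhang)
E
```

```text
pics
top [0.2723848  0.09223331 1.366343  ] [-0.67967773  0.72564632 -0.07634401  0.07514778] [[511.46260545   0.         323.44749319]
 [  0.         511.46260545 240.99584626]
 [  0.           0.           1.        ]] [0.02084114 0.         0.         0.         0.        ]
side [ 0.18665686 -1.10224502  0.73101165] [ 0.84218202 -0.12782637  0.07135574 -0.51893951] [[610.20219186   0.         313.06637218]
 [  0.         610.20219186 238.3932904 ]
 [  0.           0.           1.        ]] [-0.1892504  0.         0.         0.         0.       ]
{'clock': 0.1, 'joint_positions': array([ 1.13660870e+00,  1.31081386e-01,  1.48916256e+00, -2.41501756e-05,
        1.52298557e+00, -8.53925726e-02]), 'qvel': array([ 0.00065794, -0.00078662, -0.00489484,  0.00023531, -0.00023358,
       -0.00079241]), 'effort': array([ 9.02642078e-04, -5.61343610e+01, -4.93091154e+01,  7.70014361e-02,
        2.94348376e-02, -6.11347696e-05]), 'ee_pos': array([0.20484196, 0.56344512, 0.23669915]), 'tool_rot': array([ 1.73514201e-01,  9.84831027e-01, -7.94063848e-04, -1.98580052e-04]), 'wrist_force': array([ 0.10912311,  0.92792546, -0.17728032]), 'moment': array([-0.01235591, -0.03592538, -0.02938269]), 'finger_force': 0.0, 'gripper_width': 0.9995528374620792} 0.019
```

View pics/top0.png

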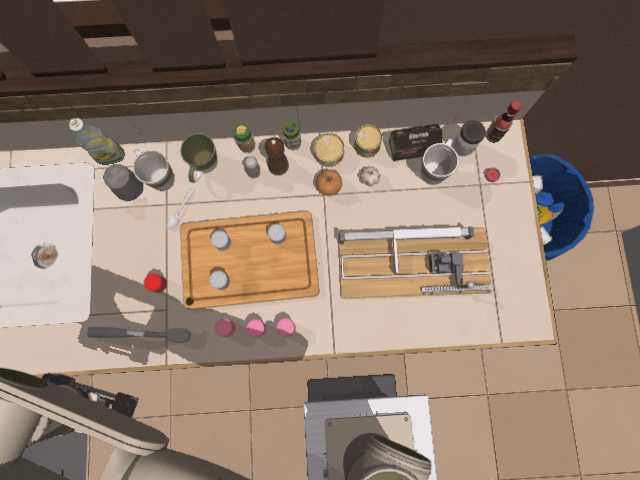

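View pics/side0.png

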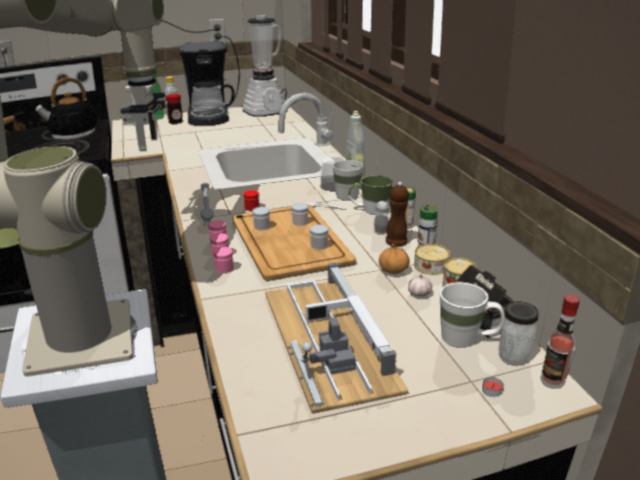

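Top view: three grey jars on the board at (220,240), (277,233), (219,280), with red/pink decoys outside it. The rack spans about x 340–490, with the follower near (447,265), the ball near (470,286) and the stop plate at (395,252). Next I'll measure these and zoom in on the rack.

Run:
```python
from h import *
t=snap("top");s=snap("side")
# rack beech mask (top)
for n,c,roi in(("top",t,(325,215,510,310)),("side",s,(250,260,410,415))):
    im=c["img"]; hsv=cv2.cvtColor(im,cv2.COLOR_RGB2HSV)
    x0,y0,x1,y1=roi
    m=np.zeros(im.shape[:2],np.uint8); m[y0:y1,x0:x1]=cv2.inRange(hsv,(8,75,70),(24,255,255))[y0:y1,x0:x1]
    m=cv2.morphologyEx(m,cv2.MORPH_OPEN,np.ones((3,3)))
    pts=cv2.findNonZero(m); r=cv2.minAreaRect(cv2.convexHull(pts)); hull=cv2.convexHull(pts)
    q=cv2.approxPolyDP(hull,6,True)[:,0]; print(n,r,q.tolist()); print(onz(c,q,0.012).round(4).tolist())
    # grey lids
    x0,y0,x1,y1=(180,205,320,310) if n=="top" else (230,195,350,275)
    hs=hsv[y0:y1,x0:x1]; g=cv2.inRange(hs,(0,0,60),(179,70,255)) if n=="top" else cv2.inRange(hs,(0,0,60),(179,70,255))
    cs,_=cv2.findContours(cv2.morphologyEx(g,cv2.MORPH_OPEN,np.ones((3,3))),cv2.RETR_EXTERNAL,cv2.CHAIN_APPROX_NONE)
    for k in cs:
        if 60<cv2.contourArea(k)<1500:
            k=k+np.array([x0,y0]); (cx,cy),rr=cv2.minEnclosingCircle(k); print(" jar",cv2.boundingRect(k),round(cx,1),round(cy,1),round(rr,1),cv2.contourArea(k),onz(c,[[cx,cy]],.068).round(4).tolist())
a=cv2.resize(t["img"][210:310,325:505],(800,444),interpolation=cv2.INTER_CUBIC)
b=cv2.resize(s["img"][260:410,260:410],(600,600),interpolation=cv2.INTER_CUBIC)
cv2.imwrite("pics/t1.png",a[:,:,::-1]);cv2.imwrite("pics/s1.png",b[:,:,::-1])
```

```text
top ((413.86285400390625, 264.4424743652344), (64.72298431396484, 150.0003662109375), 86.18592071533203) [[487, 292], [341, 297], [339, 244], [485, 228]]
[[0.4013, -0.342, 0.012], [0.413, 0.0437, 0.012], [0.5563, 0.0388, 0.012], [0.5745, -0.3597, 0.012]]
 jar (201, 294, 119, 16) 260.0 301.5 59.5 833.0 [[0.4093, 0.2513, 0.068]]
 jar (209, 271, 20, 18) 219.0 280.0 10.3 264.0 [[0.471, 0.3537, 0.068]]
 jar (180, 261, 6, 49) 182.5 285.0 24.1 80.5 [[0.4643, 0.4468, 0.068]]
 jar (211, 230, 20, 20) 220.2 240.2 10.6 271.0 [[0.5751, 0.3485, 0.068]]
 jar (268, 224, 18, 20) 276.5 233.5 10.1 256.5 [[0.5832, 0.2016, 0.068]]
side ((331.5, 336.0), (152.0, 153.0), 90.0) [[408, 260], [406, 393], [312, 412], [255, 260]]
[[0.776, 0.077, 0.012], [0.5705, -0.365, 0.012], [0.3999, -0.3596, 0.012], [0.4204, 0.1937, 0.012]]
 jar (307, 263, 43, 12) 328.0 270.0 21.4 245.0 [[0.5449, -0.0013, 0.068]]
 jar (310, 224, 18, 26) 319.0 236.7 12.8 368.5 [[0.5745, 0.1595, 0.068]]
 jar (230, 195, 31, 80) 245.0 234.5 42.3 1050.5 [[0.4057, 0.2278, 0.068]]
```

View pics/t1.png

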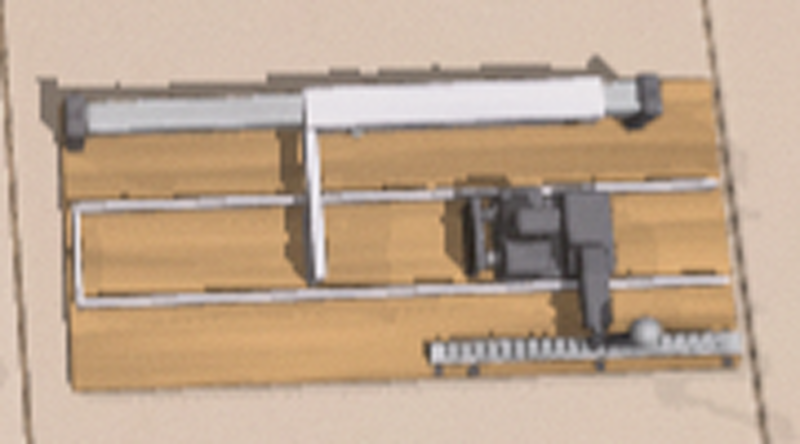

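View pics/s1.png

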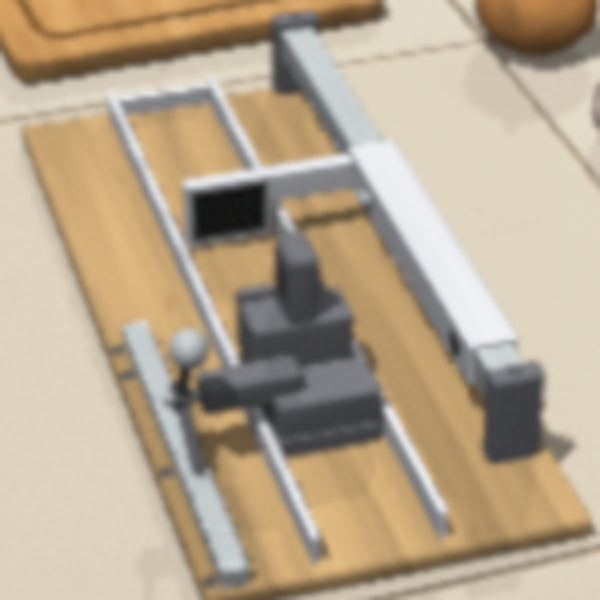

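The crops show the teeth bar with the ball at top-crop (646,330) / side-crop (188,347), leaning toward the robot's right with its leg on the teeth. The sleeve top corners, base corners and button ((355,132) in the top crop) are all clear.

Run:
```python
from h import *
t=snap("top");s=snap("side")
T=lambda p:np.array(p,float)/(800/180)+[325,210]-.39; S=lambda p:np.array(p,float)/4+[260,260]-.375
def fit(A,B): # rack->world rigid 2D
    a,b=A.mean(0),B.mean(0);H=(A-a).T@(B-b); th=np.arctan2(H[0,1]-H[1,0],H[0,0]+H[1,1])
    Rm=np.array([[np.cos(th),-np.sin(th)],[np.sin(th),np.cos(th)]]); o=b-Rm@a
    return th,o,(A@Rm.T+o-B)
topk=[(-80,200,12),(-80,-200,12),(98,-200,12),(90,57,58),(66,57,58),(90,-121,58),(66,-121,58)]
topp=[(73,390),(740,366),(712,77),(305,90),(305,132),(602,75),(604,115)]
sk=[(-80,200,12),(98,-200,12),(66,57,58),(90,57,58),(66,-121,58),(90,-121,58)]
sp=[(22,128),(590,525),(355,145),(390,140),(478,350),(515,343)]
def run(c,k,p,f):
    k=np.array(k)/1000; W=np.array([onz(c,[f(q)],z)[0] for q,z in zip(p,k[:,2])])
    return k[:,:2],W[:,:2]
a=run(t,topk,topp,T);b=run(s,sk,sp,S)
for n,(A,B) in dict(top=a,side=b,both=(np.r_[a[0],b[0]],np.r_[a[1],b[1]])).items():
    th,o,r=fit(A,B);print(n,np.degrees(th).round(2),o.round(4),"\n",(r*1000).round(1).tolist())
Rm=lambda w:((w[:2]-o)@np.array([[np.cos(th),-np.sin(th)],[np.sin(th),np.cos(th)]]))*1000
for n,p,q in[("ball",(646,330),(188,347)),("sleeveL",(305,132),(355,145)),("sleeveR",(604,115),(478,350)),("baseA",(73,390),(22,128)),("baseC",(712,77),(590,525))]:
    w,e=tri(t,T(p),s,S(q)); print(n,w.round(4),"gap",e.round(4),"rack",Rm(w).round(1))
b=cv2.resize(s["img"][195:275,230:350],(780,520),interpolation=cv2.INTER_CUBIC);cv2.imwrite("pics/s2.png",b[:,:,::-1])
for n,p,q in[("j",(219.5,280),(261,213)),("j",(220.5,240),(300,209)),("j",(277,233.2),(319,230))]:
    w,e=tri(t,p,s,q);print(n,w.round(4),e.round(4))
```

```text
top -1.5 [ 0.485  -0.1569] 
 [[-1.8, 1.4], [-0.9, -2.0], [0.2, 0.2], [1.3, 2.0], [2.6, 0.2], [-0.8, -0.3], [-0.6, -1.5]]
side -1.81 [ 0.4856 -0.1574] 
 [[0.6, 2.4], [2.5, 0.1], [-3.6, -2.6], [1.5, -2.3], [-3.5, 1.3], [2.5, 1.0]]
both -1.65 [ 0.4853 -0.1572] 
 [[-1.0, 1.3], [-1.1, -2.0], [-0.0, -0.3], [1.7, 1.5], [3.1, -0.2], [-0.9, -0.8], [-0.7, -1.9], [-0.3, 2.5], [2.8, 0.6], [-4.0, -2.2], [1.1, -1.8], [-3.4, 1.8], [2.6, 1.5]]
ball [ 0.4164 -0.2778  0.0884] gap 0.0012 rack [ -65.4 -122.5]
sleeveL [ 0.5528 -0.1024  0.0594] gap 0.0064 rack [65.9 56.7]
sleeveR [ 0.5506 -0.2792  0.0558] gap 0.0033 rack [  68.8 -120.1]
baseA [0.4119 0.0437 0.0113] gap 0.0005 rack [-79.2 198.7]
baseC [ 0.5765 -0.3595  0.0112] gap 0.0024 rack [  97.  -199.6]
j [0.4726 0.3536 0.0618] 0.0015
j [0.5786 0.349  0.0602] 0.0025
j [0.5859 0.2003 0.065 ] 0.0025
```

View pics/s2.png

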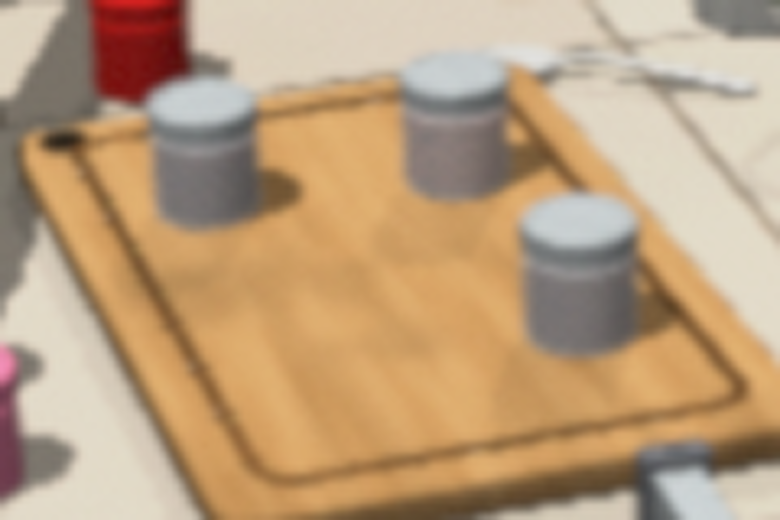

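Jar lids at s2 (203,100), (455,75), (578,222). Rack origin is about (0.485,-0.157), yaw -1.65°. The ball reads rack (-65,-122), so the follower sits around 45–50 mm. Jars: (0.472,0.353), (0.577,0.349), (0.585,0.201), with lids at about 0.066. Moving now.

>>> servo_tool:
  plan:
    - [[0, 0, -0.06, 0.2, -0.12, 0, -1], [0, 0, -0.06, 0.2, -0.12, 0, -1], [0, 0, -0.06, 0.2, -0.12, 0, -1], [0, 0, -0.06, 0.2, -0.12, 0, -1], [0, 0, -0.06, 0.2, -0.12, 0, -1], [0, 0, -0.06, 0.2, -0.12, 0, -1], [0, 0, -0.06, 0.2, -0.12, 0, -1], [0, 0, -0.06, 0, -0.2, 0, -1], [0, 0, -0.06, 0, -0.2, 0, -1], [0, 0, -0.06, 0, -0.2, 0, -1], [0, 0, -0.06, 0, -0.2, 0, -1], [0, 0, -0.06, 0, -0.2, 0, -1], [0, 0, -0.06, 0, -0.2, 0, -1], [0, 0, -0.06, 0, -0.2, 0, -1], [0, 0, -0.06, 0, -0.2, 0, -1], [0, 0, -0.06, 0, -0.2, 0, -1], [0, 0, -0.06, 0, -0.2, 0, -1], [0, 0, -0.06, 0, -0.2, 0, -1], [0, 0, -0.06, 0, -0.2, 0, -1], [0, 0, -0.06, 0, -0.2, 0, -1]]
  newtons: 20

```text
clock: 1.97
ee_pos: [0.4148, 0.0465, 0.2378]
tool_rot: [0.72, 0.694, 0.0, 0.0]
wrist_force: [0.4, 0.1, 0.4]
gripper_width: 0.008
finger_force: 0.0
```

>>> servo_tool:
  plan:
    - [[0, 0, 0.007, 0, -0.195, 0, -1], [0, 0, 0, 0, -0.195, 0, -1], [0, 0, 0, 0, -0.195, 0, -1], [0, 0, 0, 0, -0.195, 0, -1], [0, 0, 0, 0, -0.195, 0, -1], [0, 0, 0, 0, -0.195, 0, -1], [0, 0, 0, 0, -0.195, 0, -1], [0, 0, 0, 0, -0.195, 0, -1], [0, 0, 0, 0, -0.195, 0, -1], [0, 0, 0, 0, -0.195, 0, -1], [0, 0, 0, 0, -0.195, 0, -1], [0, 0, 0, 0, -0.195, 0, -1], [0, 0, 0, 0, 0, -0.16, -1], [0, 0, 0, 0, 0, -0.16, -1], [0, 0, 0, 0, 0, -0.16, -1], [0, 0, 0, 0, 0, -0.16, -1], [0, 0, 0, 0, 0, -0.15, -1], [0, 0, 0, 0, 0, -0.14, -1], [0, 0, 0, 0, 0, 0, -1]]

```text
clock: 3.55
ee_pos: [0.4125, -0.3009, 0.0933]
tool_rot: [0.717, 0.697, -0.0, -0.004]
wrist_force: [-0.4, 1.0, -1.0]
gripper_width: 0.005
finger_force: 0.0
```

>>> servo_tool:
  plan:
    - [[0, 0, 0, 0, 0.03, 0, -1], [0, 0, 0, 0, 0.03, 0, -1], [0, 0, 0, 0, 0.03, 0, -1], [0, 0, 0, 0, 0.03, 0, -1], [0, 0, 0, 0, 0.03, 0, -1], [0, 0, 0, 0, 0.03, 0, -1], [0, 0, 0, 0, 0.03, 0, -1], [0, 0, 0, 0, 0.03, 0, -1], [0, 0, 0, 0, 0, 0, -1], [0, 0, 0, 0, 0, 0, -1], [0, 0, 0, 0, -0.15, 0, -1], [0, 0, 0, 0, 0, 0.15, -1], [0, 0, 0, 0, 0, 0.2, -1], [0, 0, 0, 0, 0, 0.2, -1], [0, 0, 0, 0, 0, 0.1, -1], [0, 0, 0, 0, 0, 0, -1]]

```text
clock: 4.88
ee_pos: [0.4169, -0.2916, 0.2005]
tool_rot: [0.717, 0.697, 0.0, 0.004]
wrist_force: [0.9, -1.0, -0.0]
gripper_width: 0.003
finger_force: 0.0
```

Run:
```python
from h import *
t=snap("top");s=snap("side")
a=cv2.resize(t["img"][210:310,325:505],(800,444),interpolation=cv2.INTER_CUBIC)
b=cv2.resize(s["img"][280:400,270:400],(488,450),interpolation=cv2.INTER_CUBIC)
cv2.imwrite("pics/s3.png",b[:,:,::-1]);cv2.imwrite("pics/t3.png",a[:,:,::-1])
```

```text
(no output)
```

View pics/s3.png

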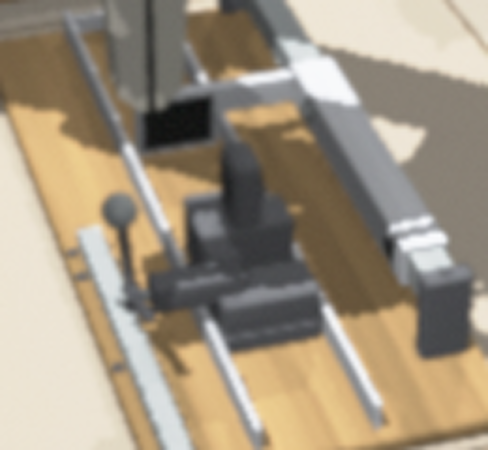

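The ball, now at side px ~(302,336), leans toward the stop with the leg in the air. I'll get the follower's position from it.

```bash
cat >> h.py <<'E'
TH=np.radians(-1.65);O=np.array([.4853,-.1572])
RM=np.array([[np.cos(TH),-np.sin(TH)],[np.sin(TH),np.cos(TH)]])
def r2w(x,y): return (RM@[x/1000,y/1000]+O).round(4)
def w2r(w): return ((np.array(w)[...,:2]-O)@RM*1000).round(1)
E
python3 - <<'E'
from h import *
s=snap("side"); k=130/488
f=lambda x,y:(270+x*k,280+y*k)
print("ball",w2r(onz(s,[f(120,210)],.084)),"tab top",w2r(onz(s,[f(243,148),f(243,137)],.092)))
print(r2w(0,-40),r2w(78,25),r2w(78,153),r2w(0,-114))
E
```

```text
ball [[-64.7 -84.5]] tab top [[  3.4 -62. ]
 [  6.2 -52.9]]
[ 0.4841 -0.1972] [ 0.564  -0.1345] [ 0.5677 -0.0065] [ 0.482  -0.2712]
```

>>> servo_tool:
  plan:
    - [[0, 0, 0, 0.112, 0.164, 0, -1], [0, 0, 0, 0.112, 0.164, 0, -1], [0, 0, 0, 0.112, 0.164, 0, -1], [0, 0, 0, 0.112, 0.164, 0, -1], [0, 0, 0, 0, 0, -0.154, -1], [0, 0, 0, 0, 0, -0.154, -1], [0, 0, 0, 0, 0, -0.154, -1], [0, 0, 0, 0, 0, -0.154, -1], [0, 0, 0, 0, 0, -0.154, -1], [0, 0, 0, 0, 0, 0, -1], [0, 0, 0, -0.001, -0.035, 0, -1], [0, 0, 0, -0.001, -0.035, 0, -1], [0, 0, 0, -0.001, -0.035, 0, -1], [0, 0, 0, -0.001, -0.035, 0, -1], [0, 0, 0, -0.001, -0.035, 0, -1], [0, 0, 0, -0.001, -0.035, 0, -1], [0, 0, 0, -0.001, -0.035, 0, -1], [0, 0, 0, -0.001, -0.035, 0, -1]]

```text
clock: 6.53
ee_pos: [0.4812, -0.2318, 0.0807]
tool_rot: [0.717, 0.697, 0.001, -0.001]
wrist_force: [1.5, 10.6, -2.7]
gripper_width: 0.008
finger_force: 5.8
```

>>> servo_tool:
  plan:
    - [[0, 0, 0, -0.001, -0.03, 0, -1], [0, 0, 0, -0.001, -0.03, 0, -1], [0, 0, 0, -0.001, -0.03, 0, -1], [0, 0, 0, -0.001, -0.03, 0, -1], [0, 0, 0, 0, -0.02, 0, -1], [0, 0, 0, 0, -0.015, 0, -1], [0, 0, 0, 0, 0, 0, -1]]

```text
clock: 7.12
ee_pos: [0.4807, -0.2489, 0.0807]
tool_rot: [0.716, 0.698, 0.004, -0.006]
wrist_force: [-1.5, 41.0, 12.6]
gripper_width: 0.011
finger_force: 20.7
```

>>> servo_tool:
  plan:
    - [[0, 0, 0, 0, 0.1, 0, -1], [0, 0, 0, 0, 0, 0.12, -1], [0, 0, 0, 0, 0, 0.17, -1], [0, 0, 0, 0, 0, 0.17, 0.3], [0, 0, 0, 0.111, 0.133, 0, 0.3], [0, 0, 0, 0.111, 0.133, 0, 0.3], [0, 0, 0, 0.111, 0.133, 0, 0.3], [0, 0, 0, 0.111, 0.133, 0, 0.3], [0, 0, 0, 0.111, 0.133, 0, 0.3], [0, 0, 0, 0, 0, 0, 0.3], [0, 0, 0, 0, 0, 0, 0.3]]

```text
clock: 8.03
ee_pos: [0.5651, -0.1417, 0.151]
tool_rot: [0.716, 0.698, 0.001, 0.001]
wrist_force: [-0.8, -0.2, -0.4]
gripper_width: 0.531
finger_force: 0.0
```

Run:
```python
from h import *
o=observe();print(o["ee_pos"],w2r(o["ee_pos"]),o["gripper_width"],o["wrist_force"].round(1))
s=snap("side");b=cv2.resize(s["img"][270:410,260:400],(560,560),interpolation=cv2.INTER_CUBIC)
cv2.imwrite("pics/s4.png",b[:,:,::-1])
```

```text
[ 0.56509042 -0.14171097  0.15095693] [79.3 17.8] 0.5311293679539145 [-0.8 -0.2 -0.4]
```

View pics/s4.png

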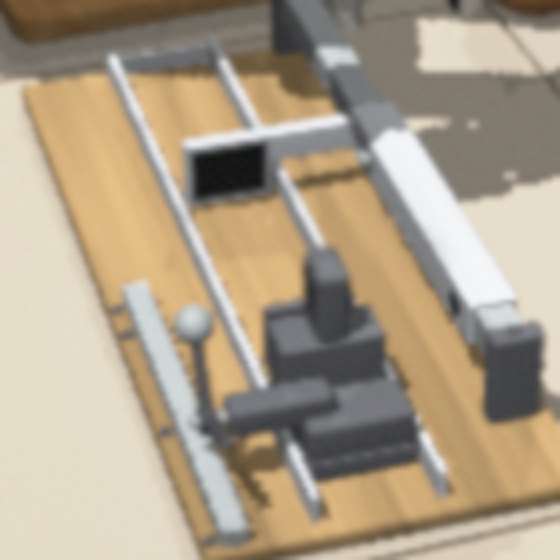

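The follower is fully back, the lever is still leaning toward the stop, and the button shows at side px ~(350.5,309). I'll check the button against the rack frame.

Run:
```python
from h import *
t=snap("top");s=snap("side")
T=np.array([357,132.5])/(800/180)+[325,210]-.39
w,e=tri(t,T,s,(350.5,308.7));print(w,e,w2r(w)); print(w2r(onz(t,[T],.046)),w2r(onz(s,[(350.5,308.7)],.046)))
```

```text
[ 0.54944656 -0.13386889  0.04920767] 0.0001113746885487434 [63.4 25.2]
[[64.1 24.6]] [[65.1 29.8]]
```

>>> servo_tool:
  plan:
    - [[0, 0, 0, -0.007, 0.048, -0.1, 0.3], [0, 0, 0, 0, 0, -0.15, 0.3], [0, 0, 0, 0, 0, -0.15, 0.3], [0, 0, 0, 0, 0, -0.15, 0.3], [0, 0, 0, 0, 0, -0.12, 0.3], [0, 0, 0, 0, 0, 0, 0.3], [0, 0, 0, 0, 0, 0, -1], [0, 0, 0, 0, 0, 0, -1], [0, 0, 0, 0, 0, 0, -1], [0, 0, 0, 0, 0, 0, -1], [0, 0, 0, 0, 0, 0, -1], [0, 0, 0, 0, 0, 0, -1], [0, 0, 0, 0, 0, 0, -1]]
  newtons: 25

```text
clock: 9.27
ee_pos: [0.5629, -0.1347, 0.0493]
tool_rot: [0.717, 0.697, 0.0, 0.0]
wrist_force: [-1.6, 0.1, 4.3]
gripper_width: 0.254
finger_force: 25.0
```

>>> servo_tool:
  plan:
    - [[0, 0, 0, 0.001, 0.03, 0, -1], [0, 0, 0, 0.001, 0.03, 0, -1], [0, 0, 0, 0.001, 0.03, 0, -1], [0, 0, 0, 0.001, 0.04, 0, -1], [0, 0, 0, 0.001, 0.05, 0, -1], [0, 0, 0, 0.001, 0.05, 0, -1], [0, 0, 0, 0.001, 0.05, 0, -1], [0, 0, 0, 0.001, 0.05, 0, -1], [0, 0, 0, 0.001, 0.05, 0, -1], [0, 0, 0, 0.002, 0.05, 0, -1], [0, 0, 0, 0.002, 0.05, 0, -1], [0, 0, 0, 0.002, 0.05, 0, -1], [0, 0, 0, 0.002, 0.05, 0, -1], [0, 0, 0, 0.002, 0.05, 0, -1], [0, 0, 0, 0.002, 0.05, 0, -1], [0, 0, 0, 0.002, 0.05, 0, -1], [0, 0, 0, 0.001, 0.05, 0, -1], [0, 0, 0, 0, 0, 0, -1]]

```text
clock: 10.77
ee_pos: [0.5662, -0.0158, 0.0492]
tool_rot: [0.716, 0.698, 0.0, -0.0]
wrist_force: [-4.6, 2.4, 8.7]
gripper_width: 0.255
finger_force: 25.0
```

>>> servo_tool:
  plan:
    - [[0, 0, 0, 0.002, 0.025, 0, -1], [0, 0, 0, 0.002, 0.025, 0, -1], [0, 0, 0, 0, 0.01, 0, -1], [0, 0, 0, 0, 0.007, 0, -1], [0, 0, 0, 0, 0, 0, -1], [0, 0, 0, 0, 0, 0, -1]]

```text
clock: 11.27
ee_pos: [0.5665, -0.0065, 0.0492]
tool_rot: [0.717, 0.698, -0.0, -0.001]
wrist_force: [-7.1, 0.2, 10.4]
gripper_width: 0.252
finger_force: 25.0
```

>>> servo_tool:
  plan:
    - [[0, 0, 0, 0, 0.01, 0, -1], [0, 0, 0, 0, 0.01, 0, -1], [0, 0, 0, 0, 0, 0, -1]]

```text
clock: 11.52
ee_pos: [0.5665, -0.0049, 0.0492]
tool_rot: [0.717, 0.697, -0.001, 0.0]
wrist_force: [-5.8, -6.7, 8.4]
gripper_width: 0.258
finger_force: 25.0
```

>>> servo_tool:
  plan:
    - [[0, 0, 0, 0, -0.02, 0, -1], [0, 0, 0, 0, -0.02, 0, -1], [0, 0, 0, 0, -0.015, 0, -1], [0, 0, 0, 0, 0, 0, -1]]

```text
clock: 11.85
ee_pos: [0.5664, -0.0091, 0.0492]
tool_rot: [0.717, 0.698, 0.002, -0.002]
wrist_force: [-6.1, 13.3, 10.2]
gripper_width: 0.249
finger_force: 25.0
```

>>> servo_tool:
  plan:
    - [[0, 0, 0, 0, 0.015, 0, 0.4], [0, 0, 0, 0, 0, 0, 0.4], [0, 0, 0, 0, 0, 0, 0.4], [0, 0, 0, 0, 0, 0, 0.4], [0, 0, 0, 0, 0, 0.1, 0.4], [0, 0, 0, 0, 0, 0.2, 0.4], [0, 0, 0, 0, 0, 0.2, 0.4], [0, 0, 0, 0, 0, 0.2, 0.4], [0, 0, 0, 0, 0, 0.2, 0.4], [0, 0, 0, -0.2, 0, 0, 0.4], [0, 0, 0, -0.2, 0, 0, 0.4], [0, 0, 0, -0.2, 0, 0, 0.4], [0, 0, 0, -0.2, 0, 0, 0.4], [0, 0, 0, -0.1, 0, 0, 0.4], [0, 0, 0, 0, 0, 0, 0.4]]

```text
clock: 13.1
ee_pos: [0.4296, -0.0105, 0.1833]
tool_rot: [0.717, 0.697, -0.0, -0.0]
wrist_force: [-0.1, 0.0, -0.2]
gripper_width: 0.699
finger_force: 0.0
```

```bash
cat > jars.py <<'E'
from h import *
def jars(c,roi=(175,200,325,315),z=.068):
    x0,y0,x1,y1=roi; hsv=cv2.cvtColor(c["img"],cv2.COLOR_RGB2HSV)[y0:y1,x0:x1]
    g=cv2.morphologyEx(cv2.inRange(hsv,(0,0,60),(179,70,255)),cv2.MORPH_OPEN,np.ones((3,3)))
    for k in cv2.findContours(g,cv2.RETR_EXTERNAL,cv2.CHAIN_APPROX_NONE)[0]:
        b=cv2.boundingRect(k)
        if 14<b[2]<28 and 14<b[3]<28:
            k=k+np.array([x0,y0]); p=cv2.minEnclosingCircle(k)[0]; print("jar",np.round(p,1),b[2:],onz(c,[p],z).round(4)[0])
if __name__=="__main__": jars(snap("top"))
E
python3 - <<'E'
from jars import *
o=observe();print(o["ee_pos"],o["gripper_width"],o["wrist_force"].round(1))
t=snap("top","pics/t5f.png");s=snap("side"); jars(t)
a=cv2.resize(t["img"][205:305,325:505],(800,444),interpolation=cv2.INTER_CUBIC)
b=cv2.resize(s["img"][240:410,260:400],(470,570),interpolation=cv2.INTER_CUBIC)
im=np.zeros((590,800,3),np.uint8); im[:570,:470]=b; a2=cv2.resize(a,(330,183)); im[:183,470:]=a2
cv2.imwrite("pics/s5.png",im[:,:,::-1])
E
```

```text
[ 0.42963236 -0.01049549  0.18328628] 0.698525178795828 [-0.1  0.  -0.2]
```

View pics/s5.png

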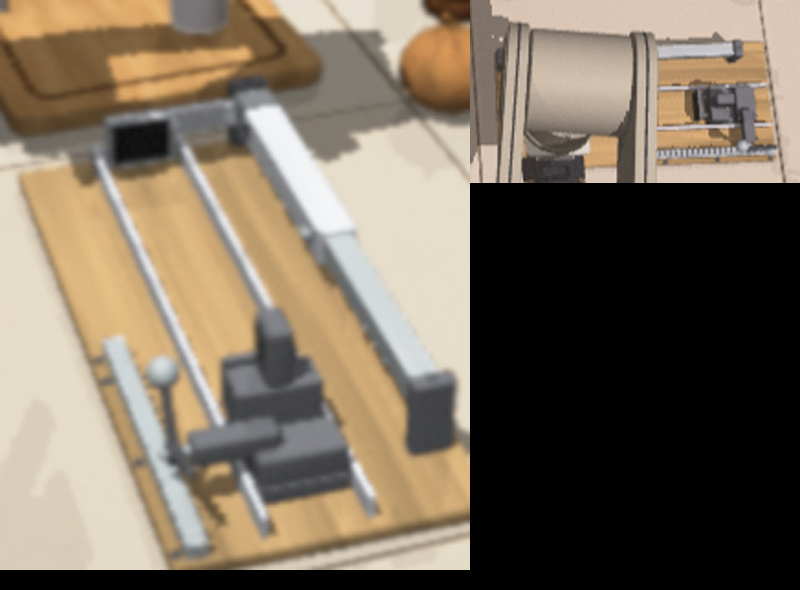

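The sleeve is at its far setting, with the plate at the lane's far end and the button showing through the rear hole at about (315,240). On to the jars, with a side-view detector as the arm hides the top view.

```bash
cat >> jars.py <<'E'
def jside(c):
    hsv=cv2.cvtColor(c["img"],cv2.COLOR_RGB2HSV); m=cv2.inRange(hsv,(0,0,40),(179,80,255))
    poly=np.zeros_like(m); q=proj(c,[[.40,.43,.018],[.40,.09,.018],[.63,.08,.018],[.64,.42,.018],[.64,.42,.07],[.40,.43,.07]])
    cv2.fillPoly(poly,[cv2.convexHull(q.astype(np.int32))],255)
    m=cv2.morphologyEx(m&poly,cv2.MORPH_OPEN,np.ones((3,3)))
    for k in cv2.findContours(m,cv2.RETR_EXTERNAL,cv2.CHAIN_APPROX_NONE)[0]:
        x,y,w,h=cv2.boundingRect(k)
        if w>10 and h>10: print("side",(x,y,w,h),onz(c,[(x+w/2-.5,y+w*.24)],.068).round(4)[0])
E
python3 -c "
from jars import *
jside(snap('side'))"
```

```text
side (233, 226, 29, 54) [0.4121 0.2347 0.068 ]
side (310, 224, 18, 26) [0.5871 0.2043 0.068 ]
side (228, 201, 20, 21) [0.4201 0.4071 0.068 ]
side (251, 193, 78, 49) [0.5442 0.3242 0.068 ]
```

>>> servo_tool:
  plan:
    - [[0, 0, 0, 0.128, 0.176, 0, 0.5], [0, 0, 0, 0.128, 0.176, 0, 0.5], [0, 0, 0, 0.128, 0.176, 0, 0.5], [0, 0, 0, 0.128, 0.176, 0, 0.5], [0, 0, 0, 0.128, 0.176, 0, 0.5], [0, 0, 0, 0.128, 0.176, 0, 0.5], [0, 0, 0, 0.128, 0.176, 0, 0.5], [0, 0, 0, 0.128, 0.176, 0, 0.5], [0, 0, 0, 0, 0, -0.15, 0.5], [0, 0, 0, 0, 0, 0, 0.5]]

```text
clock: 14.08
ee_pos: [0.585, 0.202, 0.1562]
tool_rot: [0.716, 0.698, -0.002, -0.001]
wrist_force: [-0.1, -0.7, -2.4]
gripper_width: 0.75
finger_force: 0.0
```

```bash
python3 -c "
from jars import *
print(observe()['ee_pos']);jside(snap('side'));jars(snap('top'))"
```

```text
[0.5849681  0.20201566 0.1562074 ]
side (233, 226, 30, 54) [0.413 0.233 0.068]
side (228, 201, 19, 21) [0.4191 0.4091 0.068 ]
side (252, 193, 77, 57) [0.5459 0.3253 0.068 ]
```

>>> servo_tool:
  plan:
    - [[0, 0, 0, 0, 0, -0.15, 0.5], [0, 0, 0, 0, 0, -0.15, 0.5], [0, 0, 0, 0, 0, -0.15, 0.5], [0, 0, 0, 0, 0, -0.15, 0.5], [0, 0, 0, 0, 0, -0.045, 0.5], [0, 0, 0, 0, 0, 0, -1], [0, 0, 0, 0, 0, 0, -1], [0, 0, 0, 0, 0, 0, -1], [0, 0, 0, 0, 0, 0, -1], [0, 0, 0, 0, 0, 0, -1], [0, 0, 0, 0, 0, 0, -1], [0, 0, 0, 0, 0, 0, -1], [0, 0, 0, 0, 0, 0.1, -1], [0, 0, 0, 0, 0, 0.2, -1], [0, 0, 0, 0, 0, 0.2, -1], [0, 0, 0, 0, 0, 0.2, -1], [0, 0, 0, 0, 0, 0, -1]]
  newtons: 20

```text
clock: 15.6
ee_pos: [0.5893, 0.2018, 0.178]
tool_rot: [0.717, 0.697, 0.005, 0.003]
wrist_force: [1.3, -0.2, 0.9]
gripper_width: 0.491
finger_force: 20.0
```

>>> servo_tool:
  plan:
    - [[0, 0, 0, -0.094, -0.198, 0, -1], [0, 0, 0, -0.094, -0.198, 0, -1], [0, 0, 0, -0.094, -0.198, 0, -1], [0, 0, 0, -0.094, -0.198, 0, -1], [0, 0, 0, -0.094, -0.198, 0, -1], [0, 0, 0, -0.094, -0.198, 0, -1], [0, 0, 0, -0.094, -0.198, 0, -1], [0, 0, 0, 0, 0, -0.15, -1], [0, 0, 0, 0, 0, -0.15, -1], [0, 0, 0, 0, 0, 0, -1], [0, 0, 0, 0, 0, 0, -1]]

```text
clock: 16.52
ee_pos: [0.4855, -0.0071, 0.1235]
tool_rot: [0.717, 0.697, -0.001, -0.001]
wrist_force: [0.3, 1.1, -0.1]
gripper_width: 0.492
finger_force: 20.0
```

>>> servo_tool:
  plan:
    - [[0, 0, 0, 0.028, 0.005, -0.05, -1], [0, 0, 0, 0, 0, -0.1, -1], [0, 0, 0, 0, 0, -0.1, -1], [0, 0, 0, 0, 0, -0.1, -1], [0, 0, 0, 0, 0, -0.05, -1], [0, 0, 0, 0, 0, -0.02, -1], [0, 0, 0, 0, 0, 0, -1], [0, 0, 0, 0, 0, 0, -1]]

```text
clock: 17.18
ee_pos: [0.4913, -0.0059, 0.0636]
tool_rot: [0.716, 0.698, -0.0, -0.0]
wrist_force: [-14.1, 0.7, 16.8]
gripper_width: 0.549
finger_force: 20.2
```

>>> servo_tool:
  plan:
    - [[0, 0, 0, 0, 0, 0.1, -1], [0, 0, 0, 0, 0, 0.1, -1], [0, 0, 0, 0, 0, 0, -1], [0, 0, 0, 0, 0, 0, -1]]

```text
clock: 17.52
ee_pos: [0.493, -0.0062, 0.0931]
tool_rot: [0.716, 0.698, 0.001, 0.002]
wrist_force: [0.1, -0.3, -0.8]
gripper_width: 0.552
finger_force: 18.7
```

Run:
```python
from jars import *
o=observe();print(o["ee_pos"],w2r(o["ee_pos"]),o["gripper_width"],o["wrist_force"].round(1))
s=snap("side")
b=cv2.resize(s["img"][210:330,240:370],(780,720)[:2],interpolation=cv2.INTER_CUBIC)[:600]
cv2.imwrite("pics/s6.png",b[:,:,::-1])
```

```text
[ 0.49296366 -0.00619664  0.09305263] [  3.3 151.2] 0.5520600038717924 [ 0.1 -0.3 -0.8]
```

View pics/s6.png

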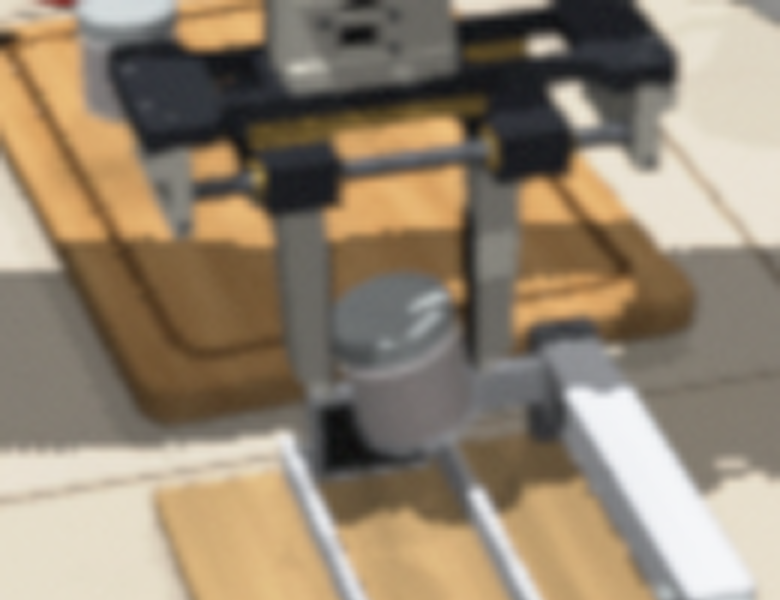

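The far-rail edge caught the jar: my settle-lag correction overshot by about 3 mm, and the jar (lid at (395,320)) now leans in the grip. I'll set it flat on a free spot of the board, with light grip, and grasp it again.

>>> servo_tool:
  plan:
    - [[0, 0, 0, 0, 0, 0.2, -1], [0, 0, 0, 0, 0, 0.2, -1], [0, 0, 0, 0, 0, 0.2, -1], [0, 0, 0, 0.007, 0.196, 0, -1], [0, 0, 0, 0.007, 0.196, 0, -1], [0, 0, 0, 0.007, 0.196, 0, -1], [0, 0, 0, 0.007, 0.196, 0, -1], [0, 0, 0, 0.007, 0.196, 0, -1], [0, 0, 0, 0.007, 0.196, 0, -1], [0, 0, 0, 0.007, 0.196, 0, -1], [0, 0, 0, 0, 0, -0.18, -1], [0, 0, 0, 0, 0, -0.18, -1], [0, 0, 0, 0, 0, -0.18, -1], [0, 0, 0, 0, 0, -0.14, -1], [0, 0, 0, 0, 0, 0, -1], [0, 0, 0, 0, 0, 0, -1], [0, 0, 0, 0, 0, 0, -1]]

```text
clock: 18.98
ee_pos: [0.4989, 0.1996, 0.0803]
tool_rot: [0.717, 0.697, 0.0, 0.0]
wrist_force: [-0.3, 0.4, -0.8]
gripper_width: 0.551
finger_force: 18.6
```

>>> servo_tool:
  plan:
    - [[0, 0, 0, 0, 0, -0.04, -1], [0, 0, 0, 0, 0, -0.02, -1], [0, 0, 0, 0, 0, -0.02, -1], [0, 0, 0, 0, 0, -0.02, -1], [0, 0, 0, 0, 0, -0.02, -1], [0, 0, 0, 0, 0, -0.02, -1], [0, 0, 0, 0, 0, 0, -1], [0, 0, 0, 0, 0, 0, -1]]
  newtons: 4

```text
clock: 19.65
ee_pos: [0.4983, 0.1994, 0.0583]
tool_rot: [0.717, 0.697, -0.0, -0.0]
wrist_force: [1.5, 0.8, 0.6]
gripper_width: 0.518
finger_force: 3.9
```

>>> servo_tool:
  plan:
    - [[0, 0, 0, 0, 0, 0, 0.4], [0, 0, 0, 0, 0, 0, 0.4], [0, 0, 0, 0, 0, 0, 0.4], [0, 0, 0, 0, 0, 0, 0.4], [0, 0, 0, 0, 0, 0, 0.4], [0, 0, 0, 0, 0, 0, 0.4], [0, 0, 0, 0, 0, 0, 0.4], [0, 0, 0, 0, 0, 0, 0.4], [0, 0, 0, 0, 0, 0, -1], [0, 0, 0, 0, 0, 0, -1], [0, 0, 0, 0, 0, 0, -1], [0, 0, 0, 0, 0, 0, -1], [0, 0, 0, 0, 0, 0, -1], [0, 0, 0, 0, 0, 0, -1], [0, 0, 0, 0, 0, 0, -1], [0, 0, 0, 0, 0, 0, -1]]
  newtons: 20

```text
clock: 20.98
ee_pos: [0.4985, 0.1994, 0.0585]
tool_rot: [0.717, 0.697, 0.0, 0.0]
wrist_force: [0.4, -1.1, -0.3]
gripper_width: 0.495
finger_force: 20.0
```

>>> servo_tool:
  plan:
    - [[0, 0, 0, 0, 0, 0.1, -1], [0, 0, 0, 0, 0, 0.2, -1], [0, 0, 0, 0, 0, 0.2, -1], [0, 0, 0, 0, 0, 0.2, -1], [0, 0, 0, -0.008, -0.196, 0, -1], [0, 0, 0, -0.008, -0.196, 0, -1], [0, 0, 0, -0.008, -0.196, 0, -1], [0, 0, 0, -0.009, -0.196, 0, -1], [0, 0, 0, -0.009, -0.196, 0, -1], [0, 0, 0, -0.009, -0.196, 0, -1], [0, 0, 0, -0.009, -0.196, 0, -1], [0, 0, 0, 0, 0, -0.2, -1], [0, 0, 0, 0, 0, -0.2, -1], [0, 0, 0, 0, 0, 0, -1], [0, 0, 0, 0, 0, 0, -1], [0, 0, 0, 0, 0, 0, -1], [0, 0, 0, 0, 0, 0, -1]]

```text
clock: 22.4
ee_pos: [0.4906, -0.0062, 0.1054]
tool_rot: [0.716, 0.698, 0.001, 0.001]
wrist_force: [1.3, -0.1, -0.7]
gripper_width: 0.489
finger_force: 20.0
```

>>> servo_tool:
  plan:
    - [[0, 0, 0, -0.01, 0, -0.1, -1], [0, 0, 0, 0, 0, -0.1, -1], [0, 0, 0, 0, 0, -0.05, -1], [0, 0, 0, 0, 0, -0.03, -1], [0, 0, 0, 0, 0, 0, -1], [0, 0, 0, 0, 0, 0, -1]]

```text
clock: 22.9
ee_pos: [0.4883, -0.0064, 0.0622]
tool_rot: [0.717, 0.697, 0.0, 0.0]
wrist_force: [0.5, 0.4, -1.0]
gripper_width: 0.49
finger_force: 20.0
```

>>> servo_tool:
  plan:
    - [[0, 0, 0, 0, 0, -0.03, -1], [0, 0, 0, 0, 0, -0.025, -1], [0, 0, 0, 0, 0, 0, -1], [0, 0, 0, 0, 0, 0, -1]]

```text
clock: 23.23
ee_pos: [0.4876, -0.0064, 0.053]
tool_rot: [0.717, 0.697, -0.0, -0.0]
wrist_force: [0.4, 0.1, -0.5]
gripper_width: 0.49
finger_force: 20.0
```

>>> servo_tool:
  plan:
    - [[0, 0, 0, 0, 0, 0, 0.2], [0, 0, 0, 0, 0, 0, 0.2], [0, 0, 0, 0, 0, 0, 0.2], [0, 0, 0, 0, 0, 0, 0.2], [0, 0, 0, 0, 0, 0.1, 0.2], [0, 0, 0, 0, 0, 0.2, 0.2], [0, 0, 0, 0, 0, 0.25, 0.4], [0, 0, 0, 0, 0, 0.25, 0.4], [0, 0, 0, 0, 0, 0, 0.4]]

```text
clock: 23.98
ee_pos: [0.4922, -0.0069, 0.1818]
tool_rot: [0.717, 0.697, 0.004, 0.005]
wrist_force: [1.1, 0.3, 0.7]
gripper_width: 0.694
finger_force: 0.0
```

```bash
python3 -c "
from jars import *
print(observe()['ee_pos']);s=snap('side','pics/s7.png');jside(s);jars(snap('top'))
b=cv2.resize(s['img'][180:330,225:375],(600,600),interpolation=cv2.INTER_CUBIC)
cv2.imwrite('pics/s7.png',b[:,:,::-1])"
```

```text
[ 0.49219212 -0.00689501  0.18183257]
side (233, 226, 29, 54) [0.4121 0.2347 0.068 ]
side (228, 201, 19, 21) [0.4191 0.4091 0.068 ]
side (252, 193, 78, 46) [0.5467 0.3234 0.068 ]
```

View pics/s7.png

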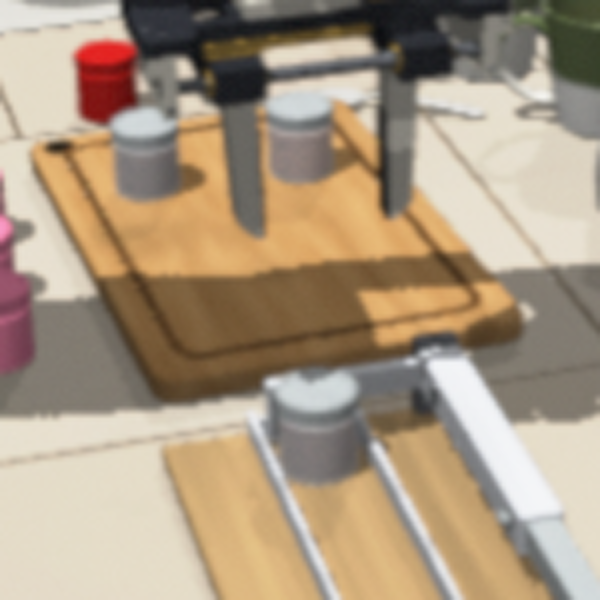

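Jar 1 stands upright in the lane at (318,430). The other two haven't moved, with lids at (145,127) and (300,108), and the button is out at (515,515). Next jar.

>>> servo_tool:
  plan:
    - [[0, 0, 0, 0.053, 0.215, 0, 0.5], [0, 0, 0, 0.053, 0.215, 0, 0.5], [0, 0, 0, 0.053, 0.215, 0, 0.5], [0, 0, 0, 0.053, 0.215, 0, 0.5], [0, 0, 0, 0.053, 0.215, 0, 0.5], [0, 0, 0, 0.053, 0.215, 0, 0.5], [0, 0, 0, 0.053, 0.215, 0, 0.5], [0, 0, 0, 0.053, 0.215, 0, 0.5], [0, 0, 0, 0.053, 0.215, 0, 0.5], [0, 0, 0, 0.053, 0.215, 0, 0.5], [0, 0, 0, 0.053, 0.215, 0, 0.5], [0, 0, 0, 0, 0, -0.1, 0.5], [0, 0, 0, 0, 0, -0.1, 0.5], [0, 0, 0, 0, 0, 0, 0.5], [0, 0, 0, 0, 0, 0, 0.5]]

```text
clock: 25.33
ee_pos: [0.5734, 0.3475, 0.1399]
tool_rot: [0.717, 0.697, -0.003, -0.001]
wrist_force: [-0.3, 0.3, 0.3]
gripper_width: 0.751
finger_force: 0.0
```

>>> servo_tool:
  plan:
    - [[0, 0, 0, 0.02, 0.01, -0.15, 0.5], [0, 0, 0, 0, 0, -0.15, 0.5], [0, 0, 0, 0, 0, -0.15, 0.5], [0, 0, 0, 0, 0, -0.09, 0.5], [0, 0, 0, 0, 0, 0, 0.5], [0, 0, 0, 0, 0, 0, -1], [0, 0, 0, 0, 0, 0, -1], [0, 0, 0, 0, 0, 0, -1], [0, 0, 0, 0, 0, 0, -1], [0, 0, 0, 0, 0, 0, -1], [0, 0, 0, 0, 0, 0, -1], [0, 0, 0, 0, 0, 0, -1], [0, 0, 0, 0, 0, 0, -1]]
  newtons: 20

```text
clock: 26.42
ee_pos: [0.5792, 0.3504, 0.0641]
tool_rot: [0.717, 0.697, 0.001, 0.0]
wrist_force: [-0.8, -1.0, 5.7]
gripper_width: 0.489
finger_force: 20.0
```

>>> servo_tool:
  plan:
    - [[0, 0, 0, 0, 0, 0.1, -1], [0, 0, 0, 0, 0, 0.2, -1], [0, 0, 0, 0, 0, 0.2, -1], [0, 0, 0, 0, 0, 0.2, -1], [0, 0, 0, -0.047, -0.208, 0, -1], [0, 0, 0, -0.047, -0.208, 0, -1], [0, 0, 0, -0.047, -0.208, 0, -1], [0, 0, 0, -0.047, -0.208, 0, -1], [0, 0, 0, -0.047, -0.208, 0, -1], [0, 0, 0, -0.047, -0.208, 0, -1], [0, 0, 0, -0.047, -0.208, 0, -1], [0, 0, 0, -0.047, -0.208, 0, -1], [0, 0, 0, -0.047, -0.208, 0, -1], [0, 0, 0, -0.047, -0.208, 0, -1], [0, 0, 0, -0.047, -0.208, 0, -1], [0, 0, 0, -0.047, -0.208, 0, -1], [0, 0, 0, -0.047, -0.208, 0, -1], [0, 0, 0, 0, 0, 0, -1], [0, 0, 0, 0, 0, 0, -1], [0, 0, 0, 0, 0, 0, -1]]

```text
clock: 28.08
ee_pos: [0.4868, -0.0555, 0.1679]
tool_rot: [0.717, 0.697, 0.0, 0.0]
wrist_force: [0.1, 0.6, -0.8]
gripper_width: 0.496
finger_force: 20.0
```

>>> servo_tool:
  plan:
    - [[0, 0, 0, 0, 0, -0.15, -1], [0, 0, 0, 0, 0, -0.15, -1], [0, 0, 0, 0, 0, -0.15, -1], [0, 0, 0, 0, 0, -0.12, -1], [0, 0, 0, 0, 0, 0, -1], [0, 0, 0, 0, 0, 0, -1], [0, 0, 0, 0, 0, 0, -1]]

```text
clock: 28.67
ee_pos: [0.4875, -0.0551, 0.0829]
tool_rot: [0.716, 0.698, 0.0, 0.0]
wrist_force: [0.6, -0.4, 0.0]
gripper_width: 0.489
finger_force: 20.0
```

>>> servo_tool:
  plan:
    - [[0, 0, 0, 0, -0.006, -0.05, -1], [0, 0, 0, 0, 0, -0.03, -1], [0, 0, 0, 0, 0, -0.03, -1], [0, 0, 0, 0, 0, -0.03, -1], [0, 0, 0, 0, 0, 0, -1], [0, 0, 0, 0, 0, 0, -1]]

```text
clock: 29.17
ee_pos: [0.4862, -0.0566, 0.0602]
tool_rot: [0.717, 0.697, -0.0, -0.0]
wrist_force: [-0.3, 0.6, -1.4]
gripper_width: 0.49
finger_force: 20.0
```

>>> servo_tool:
  plan:
    - [[0, 0, 0, 0, 0, -0.015, -1], [0, 0, 0, 0, 0, 0, -1], [0, 0, 0, 0, 0, 0, -1]]

```text
clock: 29.42
ee_pos: [0.4866, -0.0567, 0.0584]
tool_rot: [0.717, 0.697, 0.0, 0.0]
wrist_force: [-0.6, 0.3, -1.1]
gripper_width: 0.489
finger_force: 20.0
```

>>> servo_tool:
  plan:
    - [[0, 0, 0, 0, 0, -0.012, -1], [0, 0, 0, 0, 0, 0, -1], [0, 0, 0, 0, 0, 0, -1]]

```text
clock: 29.67
ee_pos: [0.4868, -0.0568, 0.0579]
tool_rot: [0.717, 0.697, -0.0, 0.0]
wrist_force: [-6.9, 0.3, 12.8]
gripper_width: 0.488
finger_force: 20.0
```

>>> servo_tool:
  plan:
    - [[0, 0, 0, 0, 0, 0.005, 0.2], [0, 0, 0, 0, 0, 0, 0.2], [0, 0, 0, 0, 0, 0, 0.2], [0, 0, 0, 0, 0, 0, 0.2], [0, 0, 0, 0, 0, 0.1, 0.2], [0, 0, 0, 0, 0, 0.2, 0.2], [0, 0, 0, 0, 0, 0.25, 0.4], [0, 0, 0, 0, 0, 0.25, 0.4], [0, 0, 0, 0, 0, 0, 0.4]]

```text
clock: 30.42
ee_pos: [0.4908, -0.0575, 0.1857]
tool_rot: [0.717, 0.697, 0.003, 0.005]
wrist_force: [1.1, 0.6, 1.6]
gripper_width: 0.694
finger_force: 0.0
```

```bash
python3 -c "
from jars import *
print(observe()['ee_pos']);s=snap('side');jside(s);jars(snap('top'))
b=cv2.resize(s['img'][180:330,225:375],(600,600),interpolation=cv2.INTER_CUBIC)
cv2.imwrite('pics/s8.png',b[:,:,::-1])"
```

```text
[ 0.4908076  -0.05754857  0.18574013]
side (233, 226, 29, 54) [0.4121 0.2347 0.068 ]
side (286, 213, 11, 35) [0.5416 0.299  0.068 ]
side (228, 201, 19, 21) [0.4191 0.4091 0.068 ]
side (283, 198, 45, 24) [0.5884 0.3294 0.068 ]
side (252, 198, 30, 32) [0.496  0.3856 0.068 ]
```

View pics/s8.png

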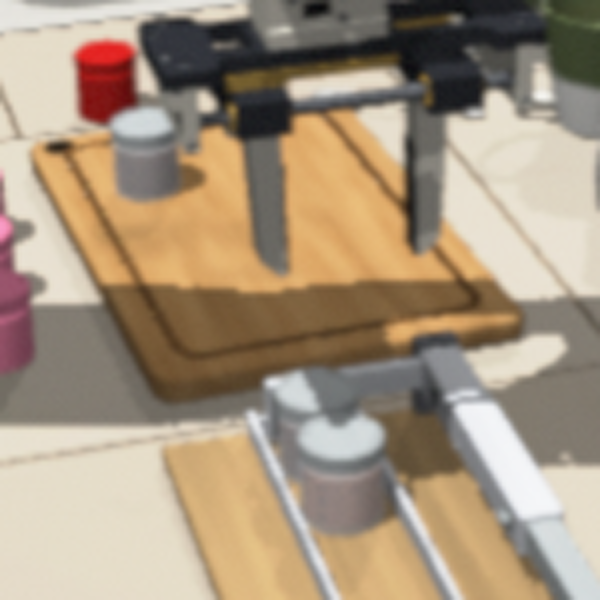

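Both jars stand upright in the lane and the last one is unmoved, with its lid at (145,127). Fetching it now.

>>> servo_tool:
  plan:
    - [[0, 0, 0, -0.008, 0.21, 0, 0.5], [0, 0, 0, -0.008, 0.21, 0, 0.5], [0, 0, 0, -0.008, 0.21, 0, 0.5], [0, 0, 0, -0.008, 0.21, 0, 0.5], [0, 0, 0, -0.008, 0.21, 0, 0.5], [0, 0, 0, -0.008, 0.21, 0, 0.5], [0, 0, 0, -0.008, 0.21, 0, 0.5], [0, 0, 0, -0.008, 0.21, 0, 0.5], [0, 0, 0, -0.008, 0.21, 0, 0.5], [0, 0, 0, -0.008, 0.21, 0, 0.5], [0, 0, 0, -0.008, 0.21, 0, 0.5], [0, 0, 0, -0.008, 0.21, 0, 0.5], [0, 0, 0, -0.008, 0.21, 0, 0.5], [0, 0, 0, 0, 0, -0.1, 0.5], [0, 0, 0, 0, 0, -0.1, 0.5], [0, 0, 0, 0, 0, 0, 0.5], [0, 0, 0, 0, 0, 0, 0.5], [0, 0, 0, 0, 0, 0, 0.5]]

```text
clock: 32.02
ee_pos: [0.4707, 0.3524, 0.1468]
tool_rot: [0.717, 0.697, -0.001, -0.0]
wrist_force: [0.3, 0.2, -0.4]
gripper_width: 0.751
finger_force: 0.0
```

>>> servo_tool:
  plan:
    - [[0, 0, 0, 0.01, 0.006, -0.15, 0.5], [0, 0, 0, 0, 0, -0.15, 0.5], [0, 0, 0, 0, 0, -0.15, 0.5], [0, 0, 0, 0, 0, -0.13, 0.5], [0, 0, 0, 0, 0, 0, 0.5], [0, 0, 0, 0, 0, 0, 0.5], [0, 0, 0, 0, 0, 0, -1], [0, 0, 0, 0, 0, 0, -1], [0, 0, 0, 0, 0, 0, -1], [0, 0, 0, 0, 0, 0, -1], [0, 0, 0, 0, 0, 0, -1], [0, 0, 0, 0, 0, 0, -1], [0, 0, 0, 0, 0, 0, -1]]

```text
clock: 33.1
ee_pos: [0.4732, 0.3542, 0.0617]
tool_rot: [0.717, 0.697, 0.001, 0.0]
wrist_force: [-0.0, -0.6, 6.8]
gripper_width: 0.492
finger_force: 20.0
```

>>> servo_tool:
  plan:
    - [[0, 0, 0, 0, 0, 0.1, -1], [0, 0, 0, 0, 0, 0.2, -1], [0, 0, 0, 0, 0, 0.2, -1], [0, 0, 0, 0, 0, 0.2, -1], [0, 0, 0, 0.005, -0.205, 0, -1], [0, 0, 0, 0.005, -0.205, 0, -1], [0, 0, 0, 0.005, -0.205, 0, -1], [0, 0, 0, 0.005, -0.205, 0, -1], [0, 0, 0, 0.005, -0.205, 0, -1], [0, 0, 0, 0.005, -0.205, 0, -1], [0, 0, 0, 0.005, -0.205, 0, -1], [0, 0, 0, 0.006, -0.205, 0, -1], [0, 0, 0, 0.006, -0.205, 0, -1], [0, 0, 0, 0.006, -0.205, 0, -1], [0, 0, 0, 0.006, -0.205, 0, -1], [0, 0, 0, 0.006, -0.205, 0, -1], [0, 0, 0, 0.006, -0.205, 0, -1], [0, 0, 0, 0.006, -0.205, 0, -1], [0, 0, 0, 0.006, -0.205, 0, -1], [0, 0, 0, 0, 0, 0, -1]]

```text
clock: 34.77
ee_pos: [0.4847, -0.1122, 0.1655]
tool_rot: [0.718, 0.696, -0.001, 0.001]
wrist_force: [0.2, -0.1, -1.2]
gripper_width: 0.488
finger_force: 20.0
```

>>> servo_tool:
  plan:
    - [[0, 0, 0, 0, 0, -0.15, -1], [0, 0, 0, 0, 0, -0.15, -1], [0, 0, 0, 0, 0, -0.15, -1], [0, 0, 0, 0, 0, -0.1, -1], [0, 0, 0, 0, 0, 0, -1], [0, 0, 0, 0, 0, 0, -1], [0, 0, 0, 0, 0, 0, -1]]

```text
clock: 35.35
ee_pos: [0.4856, -0.1074, 0.084]
tool_rot: [0.717, 0.697, 0.0, 0.001]
wrist_force: [-0.8, 0.5, -0.8]
gripper_width: 0.491
finger_force: 20.0
```

>>> servo_tool:
  plan:
    - [[0, 0, 0, 0, 0, -0.05, -1], [0, 0, 0, 0, 0, -0.03, -1], [0, 0, 0, 0, 0, -0.03, -1], [0, 0, 0, 0, 0, -0.03, -1], [0, 0, 0, 0, 0, 0, -1], [0, 0, 0, 0, 0, -0.015, -1], [0, 0, 0, 0, 0, 0, -1], [0, 0, 0, 0, 0, 0, -1]]

```text
clock: 36.02
ee_pos: [0.4849, -0.1075, 0.0596]
tool_rot: [0.717, 0.697, -0.0, -0.0]
wrist_force: [0.6, 0.6, -2.0]
gripper_width: 0.487
finger_force: 20.0
```

>>> servo_tool:
  plan:
    - [[0, 0, 0, 0, 0, -0.015, -1], [0, 0, 0, 0, 0, -0.01, -1], [0, 0, 0, 0, 0, 0, -1], [0, 0, 0, 0, 0, 0, -1]]

```text
clock: 36.35
ee_pos: [0.4849, -0.1075, 0.0558]
tool_rot: [0.717, 0.697, -0.0, -0.0]
wrist_force: [0.0, 0.9, -2.6]
gripper_width: 0.491
finger_force: 20.0
```

>>> servo_tool:
  plan:
    - [[0, 0, 0, 0, 0, -0.008, -1], [0, 0, 0, 0, 0, 0, -1], [0, 0, 0, 0, 0, 0, 0.2], [0, 0, 0, 0, 0, 0, 0.2], [0, 0, 0, 0, 0, 0, 0.2], [0, 0, 0, 0, 0, 0, 0.2], [0, 0, 0, 0, 0, 0.1, 0.2], [0, 0, 0, 0, 0, 0.2, 0.2], [0, 0, 0, 0, 0, 0.25, -1], [0, 0, 0, 0, 0, 0.25, -1], [0, 0, 0, 0, 0, 0, -1]]

```text
clock: 37.27
ee_pos: [0.4891, -0.1088, 0.1831]
tool_rot: [0.717, 0.697, 0.003, 0.005]
wrist_force: [1.5, 0.4, 1.0]
gripper_width: 0.432
finger_force: 0.0
```

>>> servo_tool:
  plan:
    - [[0, 0, 0, -0.077, -0.171, 0, -1], [0, 0, 0, -0.077, -0.171, 0, -1], [0, 0, 0, -0.077, -0.171, 0, -1], [0, 0, 0, -0.077, -0.171, 0, -1], [0, 0, 0, -0.077, -0.171, 0, -1], [0, 0, 0, -0.077, -0.171, 0, -1], [0, 0, 0, 0, 0, 0, -1], [0, 0, 0, 0, 0, 0, -1], [0, 0, 0, 0, 0, 0, -1]]

```text
clock: 38.02
ee_pos: [0.4157, -0.2611, 0.1744]
tool_rot: [0.717, 0.697, 0.0, -0.0]
wrist_force: [-0.3, -0.3, 0.1]
gripper_width: 0.007
finger_force: 0.0
```

Run:
```python
from jars import *
o=observe();print(o["ee_pos"],w2r(o["ee_pos"]))
s=snap("side");b=cv2.resize(s["img"][240:400,250:400],(600,600)[:2],interpolation=cv2.INTER_CUBIC)
cv2.imwrite("pics/s9.png",b[:,:,::-1])
```

```text
[ 0.41569102 -0.26113734  0.17437054] [ -66.6 -105.9]
```

View pics/s9.png

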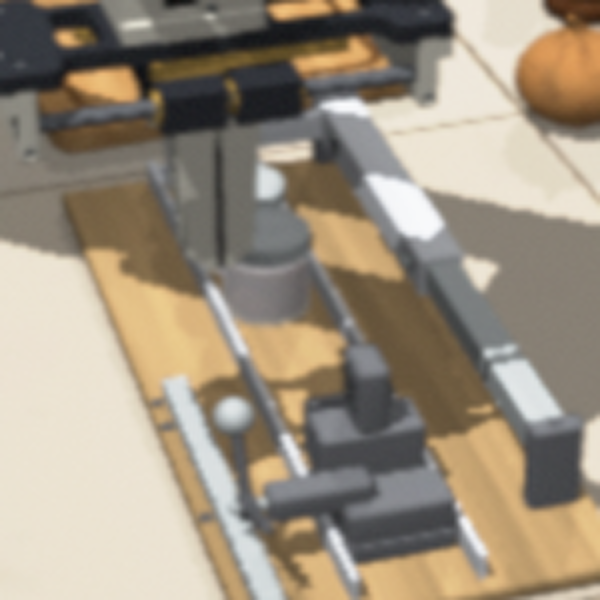

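The third jar is upright at (265,270), the ball at (235,413) still leans toward the stop, and the follower is back. I'll throw the pawl back.

>>> servo_tool:
  plan:
    - [[0, 0, 0, 0, 0, -0.13, -1], [0, 0, 0, 0, 0, -0.14, -1], [0, 0, 0, 0, 0, -0.14, -1], [0, 0, 0, 0, 0, -0.13, -1], [0, 0, 0, 0, 0, 0, -1], [0, 0, 0, 0, -0.03, 0, -1], [0, 0, 0, 0, -0.03, 0, -1], [0, 0, 0, 0, -0.03, 0, -1], [0, 0, 0, 0, -0.03, 0, -1], [0, 0, 0, 0, -0.03, 0, -1], [0, 0, 0, 0, -0.03, 0, -1], [0, 0, 0, 0, -0.03, 0, -1], [0, 0, 0, 0, -0.03, 0, -1], [0, 0, 0, 0, 0, 0, -1], [0, 0, 0, 0, 0.15, 0, -1], [0, 0, 0, 0, 0.1, 0.1, -1], [0, 0, 0, 0, 0, 0.2, -1], [0, 0, 0, 0, 0, 0.2, -1], [0, 0, 0, 0, 0, 0, -1], [0, 0, 0, 0, 0, 0, -1]]

```text
clock: 39.73
ee_pos: [0.417, -0.2608, 0.171]
tool_rot: [0.717, 0.697, 0.0, 0.002]
wrist_force: [0.4, 0.4, 0.4]
gripper_width: 0.005
finger_force: 0.0
```

Run:
```python
from jars import *
o=observe();print(o["ee_pos"],w2r(o["ee_pos"]),o["wrist_force"].round(1))
s=snap("side");b=cv2.resize(s["img"][300:400,270:400],(520,400),interpolation=cv2.INTER_CUBIC)
cv2.imwrite("pics/s10.png",b[:,:,::-1]); print(r2w(0,-114))
```

```text
[ 0.41699815 -0.26079289  0.1710265 ] [ -65.3 -105.5] [0.4 0.4 0.4]
[ 0.482  -0.2712]
```

View pics/s10.png

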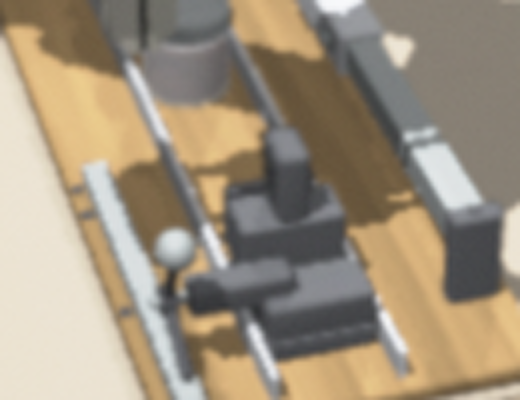

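The ball at (175,248) leans away from the stop and the leg is on the teeth. Gripping the follower tab.

>>> servo_tool:
  plan:
    - [[0, 0, 0, 0.14, -0.02, 0, 0], [0, 0, 0, 0.14, -0.02, 0, 0], [0, 0, 0, 0.15, -0.02, 0, 0], [0, 0, 0, 0, 0, 0, 0], [0, 0, 0, 0, 0, -0.15, 0], [0, 0, 0, 0, 0, -0.15, 0], [0, 0, 0, 0, 0, -0.15, 0], [0, 0, 0, 0, 0, -0.15, 0], [0, 0, 0, 0, 0, 0, 0], [0, 0, 0, 0, 0, 0, 0], [0, 0, 0, 0, 0, 0, -1], [0, 0, 0, 0, 0, 0, -1], [0, 0, 0, 0, 0, 0, -1], [0, 0, 0, 0, 0, 0, -1], [0, 0, 0, 0, 0, 0, -1], [0, 0, 0, 0, 0, 0, -1]]
  newtons: 50

```text
clock: 41.12
ee_pos: [0.4813, -0.2689, 0.0787]
tool_rot: [0.717, 0.697, 0.001, 0.001]
wrist_force: [9.0, -1.0, -7.7]
gripper_width: 0.168
finger_force: 50.0
```

>>> servo_tool:
  plan:
    - [[0, 0, 0, 0.001, 0.033, 0, -1], [0, 0, 0, 0.001, 0.033, 0, -1], [0, 0, 0, 0.001, 0.033, 0, -1], [0, 0, 0, 0.001, 0.033, 0, -1], [0, 0, 0, 0.001, 0.033, 0, -1], [0, 0, 0, 0.001, 0.033, 0, -1], [0, 0, 0, 0.001, 0.033, 0, -1], [0, 0, 0, 0.001, 0.033, 0, -1], [0, 0, 0, 0.001, 0.033, 0, -1], [0, 0, 0, 0.001, 0.033, 0, -1], [0, 0, 0, 0.001, 0.033, 0, -1], [0, 0, 0, 0.001, 0.033, 0, -1], [0, 0, 0, 0.001, 0.033, 0, -1], [0, 0, 0, 0.001, 0.033, 0, -1], [0, 0, 0, 0.001, 0.033, 0, -1], [0, 0, 0, 0.001, 0.033, 0, -1], [0, 0, 0, 0.001, 0.033, 0, -1], [0, 0, 0, 0.001, 0.033, 0, -1], [0, 0, 0, 0.001, 0.033, 0, -1], [0, 0, 0, 0.001, 0.033, 0, -1]]

```text
clock: 42.78
ee_pos: [0.4839, -0.1717, 0.0787]
tool_rot: [0.717, 0.697, -0.0, 0.002]
wrist_force: [5.9, -11.6, -9.4]
gripper_width: 0.168
finger_force: 50.0
```

>>> servo_tool:
  plan:
    - [[0, 0, 0, 0.001, 0.025, 0, -1], [0, 0, 0, 0.001, 0.025, 0, -1], [0, 0, 0, 0.001, 0.025, 0, -1], [0, 0, 0, 0.001, 0.025, 0, -1], [0, 0, 0, 0.001, 0.025, 0, -1], [0, 0, 0, 0.001, 0.025, 0, -1], [0, 0, 0, 0.001, 0.025, 0, -1], [0, 0, 0, 0.001, 0.025, 0, -1], [0, 0, 0, 0, 0, 0, -1]]

```text
clock: 43.53
ee_pos: [0.4848, -0.1415, 0.0787]
tool_rot: [0.717, 0.697, -0.001, 0.002]
wrist_force: [4.4, -9.9, -6.4]
gripper_width: 0.167
finger_force: 50.0
```

>>> servo_tool:
  plan:
    - [[0, 0, 0, 0, 0.015, 0, -1], [0, 0, 0, 0, 0.015, 0, -1], [0, 0, 0, 0, 0.015, 0, -1], [0, 0, 0, 0, 0.015, 0, -1], [0, 0, 0, 0, 0, 0, -1]]

```text
clock: 43.95
ee_pos: [0.485, -0.1333, 0.0787]
tool_rot: [0.717, 0.697, -0.001, 0.002]
wrist_force: [5.9, -13.8, -9.6]
gripper_width: 0.166
finger_force: 50.0
```

>>> servo_tool:
  plan:
    - [[0, 0, 0, 0, 0.01, 0, -1], [0, 0, 0, 0, 0.01, 0, -1], [0, 0, 0, 0, 0.01, 0, -1], [0, 0, 0, 0, 0, 0, -1]]

```text
clock: 44.28
ee_pos: [0.4851, -0.1292, 0.0787]
tool_rot: [0.717, 0.697, -0.001, 0.003]
wrist_force: [7.3, -15.2, -10.7]
gripper_width: 0.168
finger_force: 50.0
```

>>> servo_tool:
  plan:
    - [[0, 0, 0, 0, 0.01, 0, -1], [0, 0, 0, 0, 0.01, 0, -1], [0, 0, 0, 0, 0.01, 0, -1], [0, 0, 0, 0, 0, 0, -1]]

```text
clock: 44.62
ee_pos: [0.4852, -0.1263, 0.0787]
tool_rot: [0.717, 0.697, -0.002, 0.004]
wrist_force: [7.7, -23.3, -12.7]
gripper_width: 0.171
finger_force: 50.0
```

>>> servo_tool:
  plan:
    - [[0, 0, 0, 0, 0.012, 0, -1], [0, 0, 0, 0, 0.012, 0, -1], [0, 0, 0, 0, 0, 0, -1]]

```text
clock: 44.87
ee_pos: [0.4852, -0.125, 0.0787]
tool_rot: [0.717, 0.697, -0.003, 0.005]
wrist_force: [6.9, -35.9, -16.2]
gripper_width: 0.172
finger_force: 50.0
```

>>> servo_tool:
  plan:
    - [[0, 0, 0, 0, -0.01, 0, -1], [0, 0, 0, 0, 0, 0, 0], [0, 0, 0, 0, 0, 0, 0], [0, 0, 0, 0, 0, 0, 0], [0, 0, 0, 0, 0, 0, 0], [0, 0, 0, 0, 0, 0, 0], [0, 0, 0, 0, 0, 0.15, 0], [0, 0, 0, 0, 0, 0.2, 0], [0, 0, 0, 0, 0, 0.25, 0], [0, 0, 0, 0, 0, 0.25, 0], [0, 0, 0, 0, -0.2, 0.2, 0], [0, 0, 0, -0.15, -0.2, 0.1, 0], [0, 0, 0, -0.2, -0.2, 0, 0], [0, 0, 0, -0.15, -0.2, 0, 0], [0, 0, 0, 0, -0.2, 0, 0], [0, 0, 0, 0, -0.2, 0, 0], [0, 0, 0, 0, -0.2, 0, 0], [0, 0, 0, 0, 0, 0, 0], [0, 0, 0, 0, 0, 0, 0]]

```text
clock: 46.45
ee_pos: [0.4095, -0.3296, 0.2502]
tool_rot: [0.717, 0.697, 0.0, -0.0]
wrist_force: [0.8, 0.4, 0.0]
gripper_width: 0.501
finger_force: 0.0
```

Run:
```python
from h import *
o=observe();print(o["ee_pos"],o["wrist_force"].round(1))
t=snap("top");s=snap("side")
a=cv2.resize(t["img"][210:310,330:460],(390,300),interpolation=cv2.INTER_CUBIC)
b=cv2.resize(s["img"][240:390,250:370],(400,500),interpolation=cv2.INTER_CUBIC)
im=np.zeros((500,800,3),np.uint8); im[:,:400]=b; im[:300,405:795]=a
cv2.imwrite("pics/fin.png",im[:,:,::-1])
```

```text
[ 0.40952992 -0.32955596  0.25024077] [0.8 0.4 0. ]
```

View pics/fin.png

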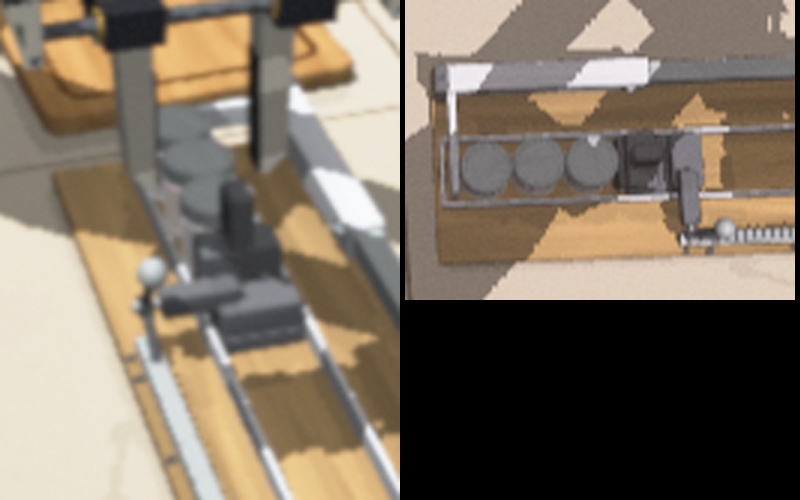

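The row is together: lids at (487,167), (538,163), (591,161), the pad against the third jar, and the ball at (726,229) leaning back. I'll check the spacing and pad squeeze numerically.

Run:
```python
from h import *
t=snap("top");s=snap("side")
f=lambda x,y:((x-405)/3+330-.33,y/3+210-.33); g=lambda x,y:(x*.3+250-.35,y*.3+240-.35)
L=onz(t,[f(487,167),f(538,163),f(591,161)],.062);print("lids",w2r(L).tolist())
for bt,bs in[((726,229),(152,272))]:
    w,e=tri(t,f(*bt),s,g(*bs));print("ball",w.round(4),e.round(4),w2r(w))
print("bar end top",w2r(onz(t,[f(682,237)],.03)),"side bar end",w2r(onz(s,[g(145,340)],.03)))
print("foot rear edge top",w2r(onz(t,[f(702,165)],.04)), "sleeve rear end",w2r(onz(t,[f(650,62),f(648,84)],.058)))
print("tab top",w2r(onz(s,[g(237,187)],.092)))
```

```text
lids [[-3.2, 155.6], [-1.3, 111.5], [-1.2, 65.9]]
ball [ 0.4177 -0.1949  0.0865] 0.0009 [-66.5 -39.7]
bar end top [[-65.8 -13.3]] side bar end [[-68.3 -25.3]]
foot rear edge top [[ -4.6 -33.7]] sleeve rear end [[85.3  8.2]
 [65.6 11.3]]
tab top [[ 1.  23.9]]
```

```bash
python3 -c "
from workcell import *
print(job_done())"
```

```text
the job is handed in; nothing more can be done
None
```

The job is handed in: all three jars stand upright in the rack, tight between stop and follower, with the stop locked at its far setting, the pawl on its teeth and the pad still squeezed roughly 8–10 mm after release; the first jar caught a rail on its first try and had to be set down and regripped.

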